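Seat four concrete specimens for testing

ROBOT

A 7-joint arm with a two-finger parallel gripper is mounted at the origin on a cart in front of the work surface, level with it; the furniture and walls round the work are solid. World frame = base frame: x ahead of the robot, y to its left, z up, the work surface at z = 0. Lengths are in mm, angles in rad, forces in N, time in s.
With the tool pointing down it reaches from about 425 to 1025 mm from the base axis. Payload 3.6 kg.
Tool frame: the origin (TCP) lies between the finger pads; the fingertips stand 22 mm ahead of it and the grasp point (between the pads) lies 3 mm ahead of it (arm.tips_ahead is the distance from the TCP to the fingertips, in mm); z points along the fingers, y is the line along which they close (so a half turn about z gives the same grasp; the last joint's range is limited). The gripper opens to 85 mm and grips with 20 to 120 N. Pads are 22 mm wide; open, the fingers measure 114 mm over their backs; the gripper's body (76 mm by 85 mm) begins 54 mm behind the grasp point. The pads swing forward as they close: fully open they stand 13 mm farther back than shut.
Start: joints at [1.248, 0.591, 0.048, 1.609, -0.033, 0.943, -0.034], TCP at [165.144, -705.944, 253.302] pointing down, gripper open.
Joint ranges: [-2.69, 2.69], [-0.47, 2.24], [-1.27, 1.36], [0.19, 2.51], [-1.53, 4.68], [0.08, 2.07], [-3.09, 3.09]. Speed limits (rad/s): [2.57, 2.57, 3.14, 3.14, 3.14, 3.14, 3.14].

INTERFACE

Orientations are given as [roll, pitch, yaw] about the fixed x, y, z axes, in that order (R = Rz(yaw) Ry(pitch) Rx(roll)).
In Python, from rig import arm, fingers, planner, sensors, read_camera, get_calibration, models gives the robot as it stands. Calls block until the motion is done:
- arm.move_ptp(position, orientation): joint-space move of the TCP to a pose.
- arm.movel(position, rot=None, speed=150, f_stop=None): straight line of the TCP; rot=None keeps the orientation; speed is the mean speed in mm/s. With f_stop (N) it stops when the force on the tool has changed by that much, and returns True; else False.
- arm.movej(angles): joint-space move.
- fingers.grip(opening, grip_force=None): opening from 0.0 (shut) to 1.0 (fully open); grip_force is the grip in N (None keeps the last); returns when the fingers have stopped.
- arm.pause(seconds).
- planner.inverse_kinematics(position, orientation): joint angles nearest the present ones, or None.
- sensors.sense(): the state.
- read_camera(name): name is "scene" or "side" or "wrist"; returns the picture (420x560x3 uint8, blue, green, red); there is no depth.
- get_calibration(name): a dict with "mtx" (3x3 intrinsics, pixels), "dist" ([k1, k2, p1, p2, k3] as OpenCV has them; the pictures are not rectified), "extrinsics" (4x4, takes a point from camera to world coordinates); the wrist camera has in their place "hand_eye" (4x4, takes a point from camera to tool coordinates, whose origin is the TCP and whose axes are the flange's). Camera axes: x right, y up, looking along -z (the intrinsics and any distortion apply to the point x, -y, -z); pixel columns grow to the right and rows downward; lengths in mm; the calibration is good to about 2 mm. A picture is of the moment at which its call begins: read the wrist's pose just before it. get_calibration takes no time and is no camera call.
A pose or a line that the arm cannot do raises arm.PlanningError and nothing moves.
- arm.sign_off(): hands the job in; it is judged then, once.
Trained networks look in the newest picture that a camera, given by its name, has taken for a name from the list of things; names that differ only in an ending like _2 or _b are one class to them, and where a whole thing is asked for, a point or a joint stands for the part that bears it (a point fixed in the world has none). Each returns a list of dicts, best first, with "conf" (0 to 1); they miss things now and then, are a little off and sometimes report something else, mostly with a low value. They report only what shows in the picture. A call takes as long as a camera call.
- models.cut_out(camera, name): "pixels" (420x560 bool, what is visible of it) and "at" ([row, column] in pixels, amid what is visible of it).
- models.landmark_of(camera, name): "at" ([row, column] in pixels: a listed point, or the origin of a listed thing).
The state is a dict: "time_s": time; "joint_pos": joint angles; "joint_velocities": joint speeds; "effort": joint torques, N m; "tcp_pos": TCP position; "eef_rot": TCP orientation; "contact_force": force on the tool from outside, world axes, zero at the start; "moment": the same for the moment, N m; "gripper_width": opening from 0.0 (shut) to 1.0 (fully open); "grasp_force": force on a finger pad.
Only numpy, scipy, OpenCV 4.12 (cv2) and the standard library are available. Lean on these libraries where they do the work, as an engineer would, in place of code of your own. Each camera call takes 0.05 s, during which the arm holds its last target. There are 200 camera calls.

TASK

Set the four grey concrete specimens out for testing, each in the metal seat that fits it: the cube flat in the square tray, the thick stubby core standing in the large round tray, the slim core standing in the small round tray, and the core that lies on its side lengthwise in the middle of the V-shaped cradle. Do not let the two standing cores fall over, and leave the upright bolt and the white pipe coupling standing where they are.

Things in the scene. Friction and masses are not known exactly. Their poses are not given: they have to be found in the camera images.
- cube_mid (a point): Dark grey concrete cube, 50 x 50 x 50 mm, loose, standing on the worktop, about 0.29 kg. The point is its centre, 25 mm above its underside; x and y point squarely at its side faces, z up.
- stub_core_mid (a point): Thick stubby concrete core standing upright: diameter 56 mm, 45 mm high, loose, about 0.26 kg. The point is its centre, 22.5 mm above its underside; z is its axis, up.
- slim_core_mid (a point): Slim concrete core standing upright: diameter 36 mm, 60 mm high, loose, about 0.15 kg. The point is its centre, 30 mm above its underside; z is its axis, up.
- lying_core_mid (a point): Grey concrete core lying on its side: diameter 45 mm, 80 mm long, loose (it can roll), about 0.3 kg. The point is its centre, on its axis, 22.5 mm above the worktop at the start; y runs along its axis, x points level to its side at the start.
- square_seat_floor (a point): Square bare-metal tray for the cube, fixed: 76 x 76 mm outside, recess 66 x 66 mm with a floor 5 mm above the worktop and a rim 3 mm above that floor. The point is the middle of the recess floor; x and y are square to its sides, z up.
- large_round_seat_floor (a point): Large round bare-metal tray for the stubby core, fixed: outside diameter 84 mm, recess diameter 72 mm with a floor 5 mm above the worktop and a rim 3 mm above that floor. The point is the middle of the recess floor, z up.
- small_round_seat_floor (a point): Small round bare-metal tray for the slim core, fixed: outside diameter 64 mm, recess diameter 52 mm with a floor 5 mm above the worktop and a rim 3 mm above that floor. The point is the middle of the recess floor, z up.
- cradle_rest (a point): Fixed metal V cradle for the lying core: base 62 (x) x 76 (y) x 6 mm, two 45-degree V saddles 10 mm thick, 30 mm either side of the middle, 62 mm wide (x), tips 30 mm above the worktop; between them a 50 mm gap for fingers. Point: where the seated core's centre comes to lie, 36.5 mm above the worktop, midway between the saddles; y along the V (core axis, either way round), x across, z up.
- bolt: Bystander: steel hexagon bolt standing upright on its head, 21 x 18 mm, 55 mm high, loose. Its origin is the middle of its underside, z up. To be left alone.
- coupling: Bystander: white plastic pipe coupling standing on end, diameter 36 mm, 44 mm high, loose. Its origin is the middle of its underside, z up. To be left alone.

How it is judged:
By the outcome, as a careful person would: the job done as asked, in the order asked, and still so for the second after the job is handed in, with the robot touching nothing.
It also fails if it takes over 115 s, if anything falls off the work surface, if the arm or the gripper's body presses on something with over 40 N, if the wrist force passes 120 N, or if a joint passes its speed limit or range.

## Working session

There is one attempt and no reset: what is moved stays moved. The work goes in short steps, each a Python script; the robot and the scene stay as the last script left them, time stands still between calls to the robot, and variables do not carry over. Pictures are saved under pics/ and viewed, at most 14 in all, crops included, and the job is handed in when it is done.

```bash
ls; mkdir -p pics; cat > h.py <<'E'
import numpy as np, cv2
from rig import arm, fingers, planner, sensors, read_camera, get_calibration, models
from scipy.spatial.transform import Rotation as R
def campose(n):
    c=get_calibration(n)
    if n!='wrist': return c,np.array(c['extrinsics'])
    s=sensors.sense(); T=np.eye(4); T[:3,:3]=R.from_euler('xyz',s['eef_rot']).as_matrix(); T[:3,3]=s['tcp_pos']
    return c,T@np.array(c['hand_eye'])
def ray(c,T,at):
    u=cv2.undistortPoints(np.array([[[at[1],at[0]]]],float),np.array(c['mtx']),np.array(c['dist']))[0,0]
    return T[:3,3],T[:3,:3]@np.array([u[0],-u[1],-1.])
def onz(c,T,at,z):
    o,d=ray(c,T,at); return o+d*(z-o[2])/d[2]
Z=dict(cube_mid=25,stub_core_mid=22.5,slim_core_mid=30,lying_core_mid=22.5,square_seat_floor=5,large_round_seat_floor=5,small_round_seat_floor=5,cradle_rest=36.5,bolt=0,coupling=0)
def look(n,names,file=None):
    c,T=campose(n); im=read_camera(n)
    if file: cv2.imwrite('pics/'+file,im)
    for k in names:
        for r in models.landmark_of(n,k)[:2]:
            print(n,k,round(r['conf'],2),np.round(r['at']),np.round(onz(c,T,r['at'],Z[k]),1))
E
python3 - <<'E'
from h import *
for n in ('scene','side','wrist'): look(n,Z,n+'0.png')
print(sensors.sense()); print(get_calibration('wrist'))
a=[cv2.imread(f'pics/{n}0.png') for n in('scene','side')]
E
```

```text
pics
scene cube_mid 0.66 [208. 292.] [ 536.4 -114.8   25. ]
scene stub_core_mid 0.61 [188. 243.] [535.5  15.2  22.5]
scene slim_core_mid 0.82 [165. 210.] [551.5 120.1  30. ]
scene lying_core_mid 0.59 [271. 310.] [ 414.5 -222.9   22.5]
scene square_seat_floor 0.85 [155. 262.] [668.7  48.    5. ]
scene large_round_seat_floor 0.58 [176. 302.] [656.1 -76.7   5. ]
scene large_round_seat_floor 0.56 [324. 359.] [ 370.2 -346.8    5. ]
scene small_round_seat_floor 0.87 [324. 358.] [ 370.7 -345.8    5. ]
scene small_round_seat_floor 0.57 [238. 263.] [447.5 -94.7   5. ]
scene cradle_rest 0.79 [240. 263.] [ 424.1 -110.2   36.5]
scene bolt 0.56 [237. 340.] [ 535.9 -233.9    0. ]
scene coupling 0.82 [200. 352.] [ 647.9 -211.6   -0. ]
side cube_mid 0.85 [228. 290.] [ 541.6 -102.9   25. ]
side stub_core_mid 0.98 [197. 280.] [534.3   3.9  22.5]
side lying_core_mid 0.72 [280. 228.] [ 413.2 -225.9   22.5]
side square_seat_floor 0.83 [184. 335.] [667.7  57.6   5. ]
side large_round_seat_floor 0.92 [223. 348.] [665.8 -80.2   5. ]
side small_round_seat_floor 0.7 [341. 204.] [ 367.1 -340.7    5. ]
side cra
[... 797 characters left out ...]
array([0.04776253, 0.0465319 , 0.02492496]), 'grasp_force': 0.0, 'gripper_width': 1.0021844058028846}
{'mtx': array([[325.73573351,   0.        , 281.47139005],
       [  0.        , 325.73573351, 211.2933875 ],
       [  0.        ,   0.        ,   1.        ]]), 'dist': array([-0.03005794,  0.        ,  0.        ,  0.        ,  0.        ]), 'hand_eye': array([[-1.09867504e-03,  9.47561911e-01,  3.19570365e-01,
         8.09210465e+01],
       [ 9.99999225e-01,  1.22804095e-03, -2.03306206e-04,
         5.87887728e-01],
       [-5.85090712e-04,  3.19569894e-01, -9.47562526e-01,
        -1.19894770e+02],
       [ 0.00000000e+00,  0.00000000e+00,  0.00000000e+00,
         1.00000000e+00]])}
```

View pics/scene0.png

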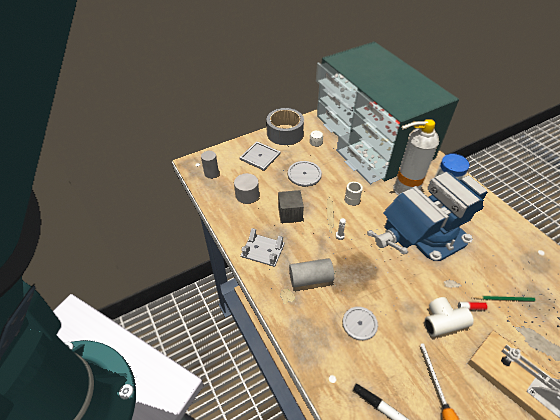

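View pics/side0.png

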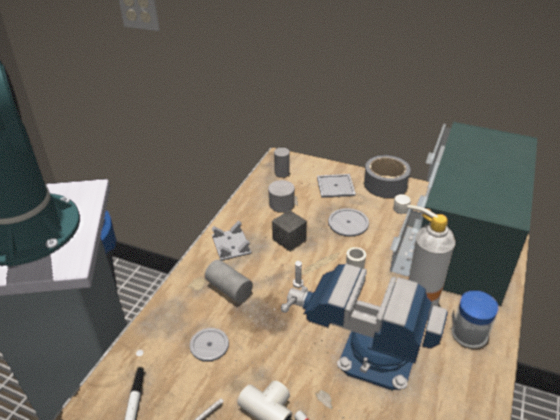

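```bash
cat >> h.py <<'E'
from scipy.optimize import minimize
def box(x,y,z0,z1): return np.array([[a*x/2,b*y/2,c] for a in(-1,1) for b in(-1,1) for c in(z0,z1)])
t=np.linspace(0,2*np.pi,48,endpoint=False)
def cyl(d,z0,z1): return np.vstack([np.c_[d/2*np.cos(t),d/2*np.sin(t),0*t+z] for z in(z0,z1)])
M=dict(cube_mid=box(50,50,0,50),stub_core_mid=cyl(56,0,45),slim_core_mid=cyl(36,0,60),
 lying_core_mid=np.vstack([np.c_[22.5*np.cos(t),0*t+y,22.5+22.5*np.sin(t)] for y in(-40,40)]),
 square_seat_floor=box(76,76,0,8),large_round_seat_floor=cyl(84,0,8),small_round_seat_floor=cyl(64,0,8),
 cradle_rest=np.vstack([box(62,76,0,6),box(62,70,0,30)]))
def proj(c,T,P):
    q=(P-T[:3,3])@T[:3,:3]
    return cv2.projectPoints(q*[1,-1,-1],np.zeros(3),np.zeros(3),np.array(c['mtx']),np.array(c['dist']))[0][:,0]
def fit(c,T,k,guess,file=None,dz=0,n='wrist',draw=None):
    rs=models.cut_out(n,k); best=None
    for r in rs:
        m=r['pixels'].astype(np.uint8)
        if m.sum()<30: continue
        e=proj(c,T,np.array([[guess[0],guess[1],15.]]))[0]
        if np.hypot(*(e-np.array(r['at'])[::-1]))>70: continue
        best=m;cf=r['conf'];break
    if best is None: print(k,'no mask',len(rs)); return None
    cs=np.vstack(cv2.findContours(best,0,2)[0]); cs=cv2.convexHull(cs)
    S=4;a=np.zeros((420*S,560*S),np.uint8);cv2.fillConvexPoly(a,cs*S+S//2,1)
    def hull(p):
        Rz=R.from_euler('z',p[2]*.02).as_matrix()
        return cv2.convexHull((proj(c,T,M[k]@Rz.T+[p[0],p[1],dz])*S).astype(np.float32))
    def cost(p):
        b=np.zeros_like(a);cv2.fillConvexPoly(b,np.round(hull(p)).astype(np.int32),1)
        return np.count_nonzero(a!=b)/a.sum()/255*255
    res=min((minimize(cost,[guess[0],guess[1],y/.02],method='Nelder-Mead',options=dict(initial_simplex=np.array([[guess[0],guess[1],y/.02]]*4)+np.vstack([np.zeros(3),np.diag([8,8,8])]),xatol=.1,fatol=1e-4,maxiter=150)) for y in ((0,.4,.8,1.2,1.6,2,2.4,2.8) if k in('lying_core_mid','cradle_rest') else (0,.4,.8,1.2) if k in ('cube_mid','square_seat_floor') else (0,))),key=lambda r:r.fun)
    print(k,round(cf,2),'x %.1f y %.1f yaw %.3f err %.3f'%(res.x[0],res.x[1],res.x[2]*.02,res.fun))
    if draw is not None: cv2.polylines(draw,[np.round(hull(res.x)/S).astype(np.int32)],True,(0,0,255),1)
    return res.x*[1,1,.02]
G=dict(cube_mid=(539,-109),stub_core_mid=(535,10),slim_core_mid=(551,120),lying_core_mid=(414,-224),square_seat_floor=(668,52),large_round_seat_floor=(660,-78),small_round_seat_floor=(369,-343),cradle_rest=(423,-108))
E
python3 - <<'E'
from h import *
import json
res={}
for i,(p,names) in enumerate([((430,-220,300),['lying_core_mid','cradle_rest','small_round_seat_floor','cube_mid']),((560,0,300),['cube_mid','stub_core_mid','slim_core_mid','square_seat_floor','large_round_seat_floor','cradle_rest'])]):
    arm.move_ptp(p,[np.pi,0,0.0 if i==1 else -.4])
    c,T=campose('wrist'); im=read_camera('wrist'); d=im.copy()
    for k in names:
        x=fit(c,T,k,G[k],draw=d)
        if x is not None: res[k]=list(x)
    cv2.imwrite(f'pics/w{i}.png',d)
json.dump(res,open('res.json','w')); print(sensors.sense()['time_s'],sensors.sense()['joint_pos'])
E
```

```text
lying_core_mid 0.89 x 411.6 y -227.5 yaw 3.854 err 0.057
cradle_rest 0.69 x 422.6 y -110.0 yaw 3.378 err 0.069
small_round_seat_floor 0.82 x 372.3 y -348.7 yaw 0.121 err 0.110
cube_mid 0.91 x 538.3 y -110.4 yaw 0.665 err 0.026
cube_mid 0.62 x 537.0 y -110.2 yaw 0.630 err 0.022
stub_core_mid 0.78 x 536.7 y 5.2 yaw 0.148 err 0.037
slim_core_mid 0.72 x 552.6 y 121.0 yaw 0.043 err 0.065
square_seat_floor 0.6 x 665.8 y 50.9 yaw 1.513 err 0.016
large_round_seat_floor 0.62 x 665.2 y -78.0 yaw 0.074 err 0.042
cradle_rest 0.67 x 422.6 y -108.9 yaw 3.397 err 0.222
5.25 [ 0.01459188  0.33176711 -0.12062645  1.93394927  0.05135478  0.8787506
 -1.70493396]
```

View pics/w0.png

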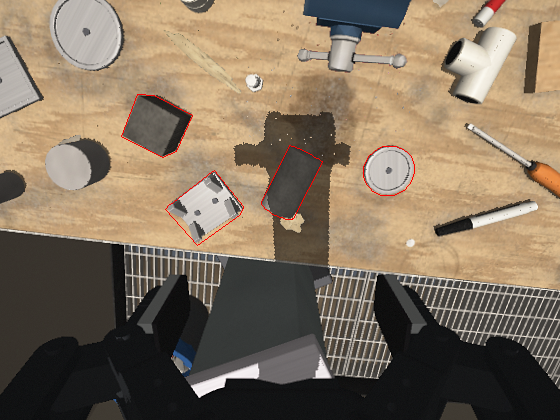

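View pics/w1.png

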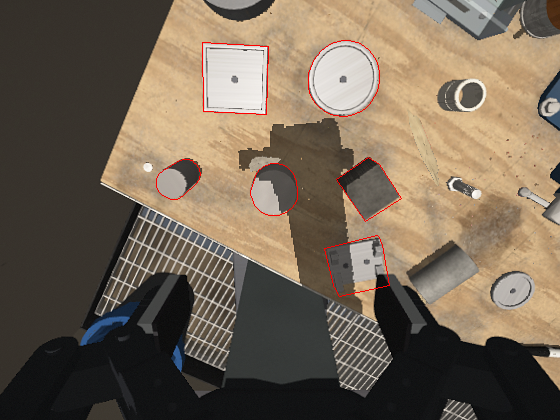

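The fits sit well on the outlines: cube at (156,125) and (370,188), seats, cradle, lying core at (291,183). I'll do the cube first.

```bash
cat >> h.py <<'E'
def pick(p,yaw,z,force=50,up=160,opening=1.0):
    o=[np.pi,0,yaw]
    fingers.grip(opening)
    arm.move_ptp([p[0],p[1],up],o)
    hit=arm.movel([p[0],p[1],z],speed=150,f_stop=15)
    fingers.grip(0.0,force); s=sensors.sense()
    arm.movel([p[0],p[1],up],speed=150)
    s2=sensors.sense()
    print('pick hit',hit,'z',s['tcp_pos'][2],'w',s['gripper_width'],s2['gripper_width'],'f',s2['grasp_force'],'t',s2['time_s'])
def place(p,yaw,z,up=160,opening=1.0,rel=None):
    arm.move_ptp([p[0],p[1],up],[np.pi,0,yaw])
    arm.movel([p[0],p[1],z+15],speed=150)
    hit=arm.movel([p[0],p[1],z],speed=30,f_stop=6)
    s=sensors.sense(); fingers.grip(opening); arm.pause(.2)
    arm.movel([p[0],p[1],up],speed=150)
    print('place hit',hit,s['tcp_pos'],'t',sensors.sense()['time_s'])
E
python3 - <<'E'
from h import *
pick((537.5,-110.3),.648,28)
place((665.8,50.9),1.513-np.pi/2,32)
c,T=campose('wrist'); im=read_camera('wrist'); cv2.imwrite('pics/c1.png',im)
fit(c,T,'cube_mid',(666,51),dz=5)
E
```

```text
pick hit False z 28.847626787688718 w 0.580110816995673 0.5776074869203979 f 52.06675171852112 t 8.7083
place hit True [665.95696503  51.09725573  33.85060534] t 12.5583
cube_mid 0.61 x 666.6 y 49.3 yaw 1.512 err 0.032
```

View pics/c1.png

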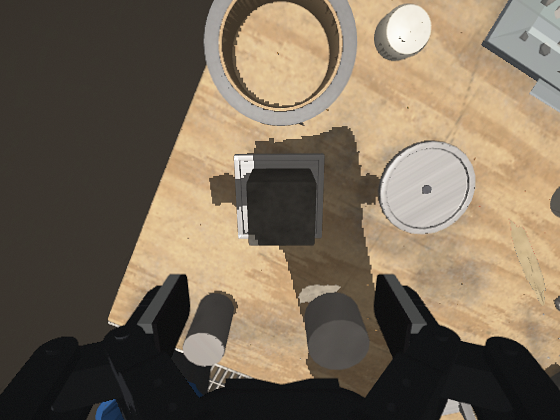

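The cube sits flat inside the square tray, top face at (282,210), and the fit confirms it. Next are the stub and the slim core.

```bash
python3 - <<'E'
from h import *
c,T=campose('wrist'); read_camera('wrist')
L=fit(c,T,'large_round_seat_floor',(665,-78))
pick((536.7,5.2),1.5,28)
place((665.2,-78) if L is None else (L[:2]+[665.2,-78])/2,1.45,33)
c,T=campose('wrist'); im=read_camera('wrist'); cv2.imwrite('pics/s1.png',im)
fit(c,T,'stub_core_mid',(665,-78),dz=5)
E
```

```text
large_round_seat_floor no mask 0
pick hit False z 29.216485442984354 w 0.6409514919341145 0.6461615652513453 f 53.22288760682568 t 16.5667
place hit True [665.22185288 -78.14210385  34.31366784] t 20.2167
stub_core_mid 0.83 x 664.4 y -77.1 yaw -0.008 err 0.017
```

View pics/s1.png

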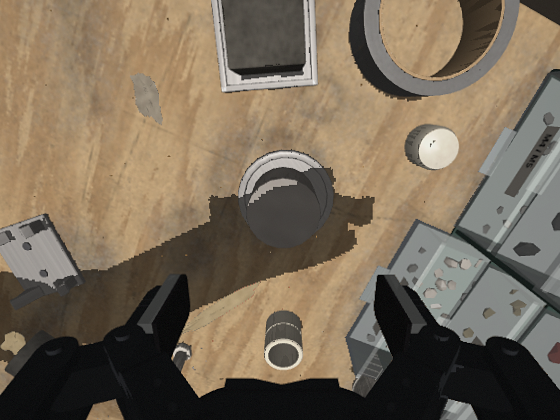

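The stub stands inside the large tray at (287,205), inside the rim. I'll re-measure the seats for the remaining two, then move the slim core.

```bash
python3 - <<'E'
from h import *
arm.move_ptp((420,-240,230),[np.pi,0,.9])
c,T=campose('wrist'); im=read_camera('wrist'); d=im.copy()
for k in('small_round_seat_floor','lying_core_mid','cradle_rest'): r=fit(c,T,k,G[k],draw=d)
for r in models.landmark_of('wrist','small_round_seat_floor')[:2]: print(r['conf'],r['at'],onz(c,T,r['at'],5))
cv2.imwrite('pics/v1.png',d)
E
```

```text
small_round_seat_floor 0.84 x 372.8 y -350.6 yaw 0.157 err 0.047
lying_core_mid 0.61 x 412.6 y -228.1 yaw 0.717 err 0.032
cradle_rest 0.63 x 422.7 y -110.7 yaw 0.208 err 0.058
0.79 [277.8, 308.9] [ 373.49644668 -353.62345049    5.        ]
```

View pics/v1.png

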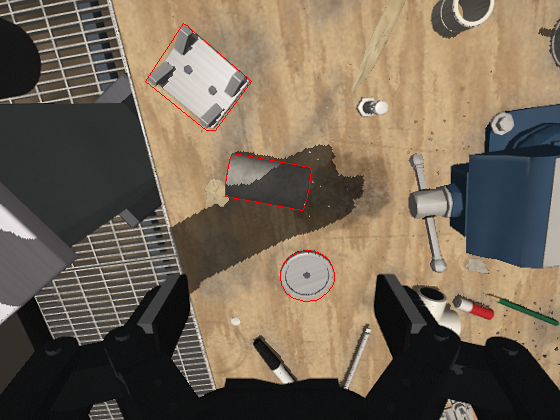

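The outlines fit: small tray at (307,275), core at (268,182), cradle at (198,78) with its saddles at the ends of the long side.

```bash
python3 - <<'E'
from h import *
pick((552.4,120.8),1.78,35)
place((372.8,-350.5),.82,39)
c,T=campose('wrist'); im=read_camera('wrist'); cv2.imwrite('pics/p1.png',im)
fit(c,T,'slim_core_mid',(372.8,-350.5),dz=5)
fit(c,T,'lying_core_mid',G['lying_core_mid'])
E
```

```text
pick hit False z 35.71277401173993 w 0.4041669191046541 0.4102010173464744 f 49.89969025366008 t 25.875
place hit True [ 372.88084979 -350.71743033   40.70146387] t 30.7417
slim_core_mid 0.57 x 373.7 y -350.0 yaw 0.072 err 0.090
lying_core_mid 0.94 x 413.2 y -228.6 yaw 0.710 err 0.026
```

View pics/p1.png

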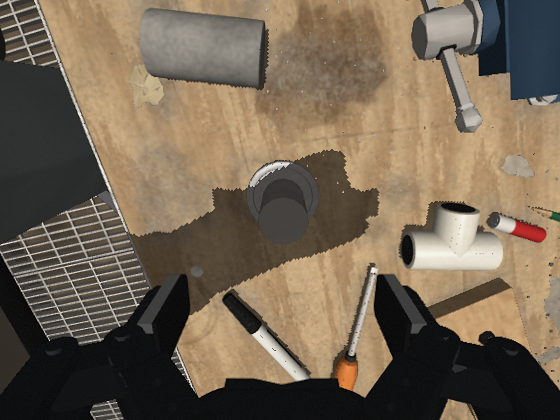

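The slim core stands within the small tray's rim at (283,205). Now the lying core.

```bash
python3 - <<'E'
from h import *
pick((412.8,-228.2),.714+np.pi/2,26)
place((422.7,-110.4),.222+np.pi/2,38.5)
c,T=campose('wrist'); im=read_camera('wrist'); cv2.imwrite('pics/l1.png',im)
fit(c,T,'lying_core_mid',(422.7,-110.4),dz=14)
E
```

```text
pick hit False z 26.779142485955898 w 0.5059408000752375 0.5081939366276016 f 51.26748204231262 t 34.5
place hit True [ 423.5911343  -110.42691192   41.04202058] t 38.1167
lying_core_mid 0.73 x 423.4 y -111.0 yaw 0.188 err 0.044
```

View pics/l1.png

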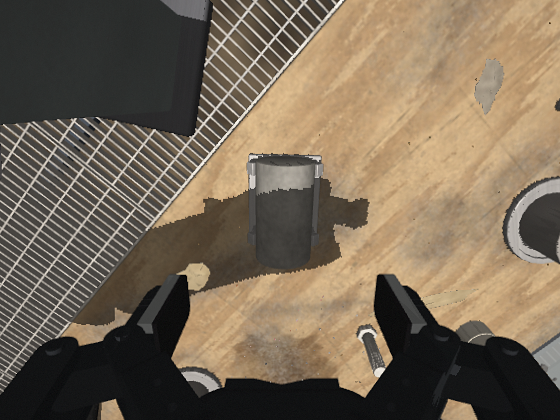

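The core lies in the V, centred between the saddles at (285,210), and the bolt is upright at (372,350). One last overall check before I hand in.

```bash
python3 - <<'E'
from h import *
arm.move_ptp((450,-250,300),[np.pi,0,.9])
im=read_camera('scene'); cv2.imwrite('pics/end.png',cv2.resize(im[90:370,150:450],None,fx=2,fy=2))
E
```

```text
(no output)
```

View pics/end.png

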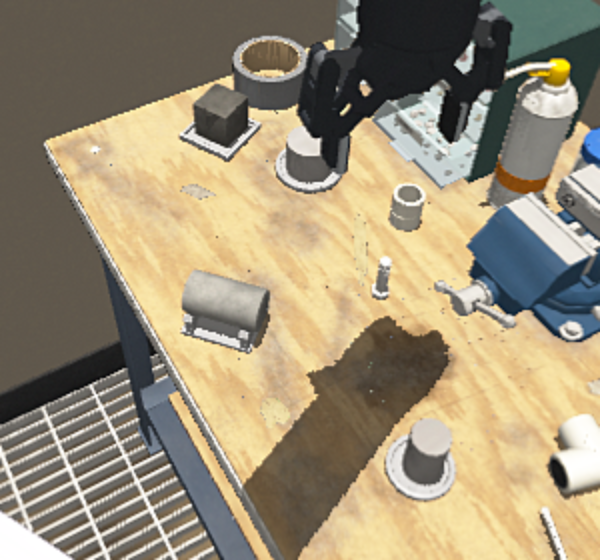

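The picture shows all four specimens in their seats: cube (220,120), stub (310,160), slim core (428,455) and lying core (225,305). The bolt (382,278) and coupling (407,207) are still standing.

```bash
python3 -c "
from h import *
print(arm.sign_off())"
```

```text
the job is handed in; nothing more can be done
None
```

All four specimens are in their matching seats, the bolt and coupling were left standing untouched, and the job is handed in after roughly 40 s of the 115 s allowed.

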